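# Rock the seesaw gate of a ball feeder and feed the balls down the other chute

## Robot

A 6-joint arm with a two-finger parallel gripper is mounted at the origin on the work surface. World frame = base frame: x ahead of the robot, y to its left, z up, the work surface at z = 0. Lengths are in m, angles in rad, forces in N, time in s.
With the tool pointing down it reaches from about 0.375 to 0.9 m from the base axis. Payload 3.1 kg.
Tool frame: the origin (TCP) lies at the centre of the arm's flange, where the gripper is bolted on; the fingertips stand tip_reach ahead of it and the grasp point (between the pads) lies 164 mm ahead of it (tip_reach is the distance from the TCP to the fingertips, in m); z points along the fingers, y is the direction in which the jaws open and shut (so a half turn about z gives the same grasp; the last joint's range is limited). The gripper opens to 87 mm and grips with 3 to 60 N. Pads are 19 mm wide; open, the fingers measure 117 mm over their backs; the gripper's body (75 mm by 190 mm) begins 51 mm behind the grasp point.
Start: joints at [-1.494, 0.527, 1.433, -0, 1.181, -0.178], TCP at [0.158, -0.605, 0.405] pointing down, gripper open.
Joint ranges: [-3.08, 3.08], [-0.75, 2.2], [0.22, 2.44], [-1.43, 4.57], [0, 2.65], [-2.85, 2.85]. Speed limits (rad/s): [2.79, 2.79, 3.14, 3.14, 3.14, 3.14].

## Interface

Orientations are given as a unit quaternion [x, y, z, w].
In Python, from rig import get_obs, camera, hand_in, tip_reach gives the robot as it stands. The module is installed in compiled form; this text tells all that it offers.
- The arm moves only by the tool servo_tool, never from a script. Its argument "steps" is one flat list of numbers, 5 for each row, row after row: the finger opening in m, from 0 to 0.087, then the shift along the tool's x, y, z in m, then the turn about the tool's z in rad. A call has 1 to 12 rows; each row is the pose to reach, as a shift and turn from the pose commanded when the call began, along the tool's axes at that moment; what a row does not reach only later rows make up. A row lasts 1/8 s, in which the tool goes at most 62.5 mm and 10.7 degrees, less where a joint would pass 70% of its speed; a pose out of reach is approached as far as the arm can. A call with a gripper value outside its range is refused whole. The fingers move at their own pace and stop on an object; "force" is the grip in N (left out, the last holds). Time passes only in rows, so rows that repeat a pose let the fingers close. It gives the time, the measured TCP pose, the force and the opening at its end, in the units of the state.
- get_obs(): the state, without advancing time (a new reading comes with each control period).
- camera(name): name is "side" or "top"; returns a dict with "pixels" (384x512x3 uint8, blue, green, red), "vertical_fov" (degrees; the focal length in pixels is half the picture's height over the tangent of half this angle, whatever the lens; pixels are square), "cx", "cy" (the principal point, pixels), "T" (4x4, takes a point from camera to world coordinates). Camera axes: x right, y up, looking along -z (the intrinsics and any distortion apply to the point x, -y, -z); pixel columns grow to the right and rows downward; lengths in m; the calibration is good to about 2 mm. A picture is of the moment at which its call begins. There is no depth.
- hand_in(): hands the job in, once; it reports no verdict.
The state is a dict: "time": time; "q": joint angles; "joint_velocities": joint speeds; "joint_torque": joint torques, N m; "position": TCP position; "tool_rot": TCP orientation; "ft_force": force on the tool from outside, world axes, zero at the start; "moment": the same for the moment, N m; "grip_width": finger opening in m.
Only numpy, scipy, OpenCV 4.12 (cv2) and the standard library are available. Lean on these libraries where they do the work, as an engineer would, in place of code of your own. Each camera call takes 0.05 s, during which the arm holds its last target.

## Task

On the bench stands a ball feeder with a seesaw gate: press down the raised end of the gate with a fingertip so that it tips over its pivot, and then push the black paddle of the feed lane all the way forward, so that all three steel balls roll down the chute that the gate did not serve before, into the tray there. Only press and push: do not touch the balls or pick anything up, and leave the other things on the bench where they are.

Things in the scene. Friction and masses are not known exactly. Their poses are not given: they have to be found in the camera images.
- feeder: ball feeder, fixed, 210 (x) x 430 (y) x 150 mm high; origin on the bench under the seesaw's pivot; x along the feed lane, the way balls are pushed (away from the robot, yaw within 20 degrees), y left. Lane over y=0 from x=-145 to -24 mm, 27 mm wide inside, floor 74 to 79 mm above the bench, walls 16 mm higher; balls drop off its end into the seesaw. Chutes lead from the seesaw's ends to the trays
- seesaw (a joint): tilt (rad) of the seesaw gate, a steel trough 170 mm long along feeder y, pivot along feeder x 52 mm above the bench. Top-heavy, it rests at a stop at +0.22 (left, +y, end up; balls run to the right tray) or -0.22 (right end up; balls run left); which one varies. Pushed past 0 it falls to the other stop and stays; under 1 N on the raised pad does it
- pad_left (a point): middle of the top face of the seesaw's left press pad, a steel plate 36 (feeder x) x 42 (y) x 5 mm on the far side of the seesaw's high wall, which is no higher than the pad (a round weight bar at mid-length stands 6 mm higher). It tilts with the seesaw; near x=37, y=64 mm in the feeder's frame, about 114 mm above the bench when up, 86 when down. Free above
- pad_right (a point): the same for the right press pad, near x = 37, y = -64 mm in the feeder's frame
- pusher (a joint): travel (m) of the pusher in the lane: 0 fully back, 0.085 fully forward at its stop (all balls pushed off). Starts between 0 and 0.010, slides along feeder +x (rising 2.5 degrees) with about 2 N of friction, stays where left
- paddle (a point): middle of the rear (robot-side) face of the pusher's upright black paddle: the face to push on. Paddle 50 mm wide (feeder y), 10 mm thick (x), from 25 mm below to 21 mm above this point, clear above the lane's walls; free space behind it
- tray_left (a point): centre of the floor of the left tray, 76 mm (feeder x) by 64 mm (feeder y) inside, walls about 40 mm high
- tray_right (a point): the same for the right tray
- ball1_center (a point): centre of a loose steel ball, 24 mm across, 56 g, waiting in the lane in front of the pusher
- ball2_center (a point): centre of a loose steel ball, 24 mm across, 56 g, waiting in the lane in front of the pusher
- ball3_center (a point): centre of a loose steel ball, 24 mm across, 56 g, waiting in the lane in front of the pusher
- roller: bystander, loose: grey plastic drum support roller, 44 mm across, 36 mm high, lying beside the feed lane; leave it alone
- jar: bystander, loose: clear plastic jar with lid, 44 mm across, 55 mm high, standing beside the feed lane; leave it alone
- bearing: bystander, loose: steel ring, 52 mm across, 15 mm high, beyond the feeder; leave it alone
- pump: bystander, loose: white drain pump, about 70 mm long, 50 mm high, beyond the feeder; leave it alone
- screwdriver: bystander, loose: screwdriver lying on the bench; leave it alone
- meter: bystander, loose: yellow multimeter, 75 x 140 x 36 mm, lying on the bench; leave it alone
- spanner: bystander, loose: spanner lying on the bench; leave it alone

How it is judged:
On the way:
1. the seesaw gate has been tipped over to its other stop while all three balls still wait in the lane (distance of pad_left from where it was at the start of the episode above 0.022 m and (value of joint seesaw above 0.19 rad or value of joint seesaw below -0.19 rad) and x of each of ball1_center, ball2_center, ball3_center in the frame of feeder below -0.02 m), for 0.2 s.
At the end, for the whole second after the job is handed in: the gate rests against the stop opposite to where it started (beyond 0.19 rad), the pusher is forward to within 7 mm of its stop, and all three balls lie in the tray on the gate's low side (distance of pad_left from where it was at the start of the episode above 0.022 m and value of joint pusher above 0.078 m and ((value of joint seesaw above 0.19 rad and y of ball1_center in the frame of feeder between -0.215 and -0.14 m and x of ball1_center in the frame of feeder between -0.045 and 0.045 m and height (world z) of each of ball1_center, ball2_center, ball3_center below 0.06 m and y of ball2_center in the frame of feeder between -0.215 and -0.14 m and x of ball2_center in the frame of feeder between -0.045 and 0.045 m and y of ball3_center in the frame of feeder between -0.215 and -0.14 m and x of ball3_center in the frame of feeder between -0.045 and 0.045 m) or (value of joint seesaw below -0.19 rad and y of ball1_center in the frame of feeder between 0.14 and 0.215 m and x of ball1_center in the frame of feeder between -0.045 and 0.045 m and height (world z) of each of ball1_center, ball2_center, ball3_center below 0.06 m and y of ball2_center in the frame of feeder between 0.14 and 0.215 m and x of ball2_center in the frame of feeder between -0.045 and 0.045 m and y of ball3_center in the frame of feeder between 0.14 and 0.215 m and x of ball3_center in the frame of feeder between -0.045 and 0.045 m))); the robot touches nothing.
It fails at once if a ball is touched by the robot (contact force between any of the fingers, the arm and ball1 above 0.3 N or contact force between any of the fingers, the arm and ball2 above 0.3 N or contact force between any of the fingers, the arm and ball3 above 0.3 N).
It fails at once if a ball is lifted or thrown (height (world z) of any of ball1_center, ball2_center, ball3_center above 0.14 m).
It fails at once if another thing on the bench is moved more than 20 mm (distance of any of roller, jar, bearing, pump, screwdriver, meter, spanner from where it was at the start of the episode above 0.02 m).
It also fails if it takes over 51 s, if anything falls off the work surface, if the arm or the gripper's body presses on something with over 40 N, if the wrist force passes 120 N, or if a joint passes its speed limit or range.

## Working session

There is one attempt and no reset: what is moved stays moved. The work goes in short steps, Python scripts to look and compute and a tool call to move; the robot and the scene stay as the last step left them, time stands still between calls to the robot, and variables do not carry over. Pictures are saved under pics/ and viewed, and the job is handed in when it is done.

Besides the shell and the picture viewer there is one more tool, called after ">>>" by a JSON object that holds its "fn" and its "kwargs", one argument or row to a line. servo_tool: Moves the arm, as the interface text tells. Its arguments: {"type":"object","properties":{"steps":{"type":"array"},"force":{"type":"number"}},"required":["steps"]}

```bash
mkdir -p pics; python3 - <<'E'
from rig import get_obs,camera,tip_reach
import cv2,numpy as np
print(get_obs(),tip_reach)
for n in("side","top"):
    c=camera(n); cv2.imwrite(f"pics/{n}0.png",c["pixels"]); print(n,{k:v for k,v in c.items() if k!="pixels"})
E
```

```text
{'time': 0.0, 'q': array([-1.49452154e+00,  5.28495058e-01,  1.43390851e+00, -1.66374986e-05,
        1.18141922e+00, -1.78507547e-01]), 'joint_velocities': array([ 1.72329673e-04, -5.98105463e-05, -4.22068495e-05,  1.94279087e-04,
       -1.21508255e-03,  5.95373372e-04]), 'joint_torque': array([-1.84284501e-03, -4.40039492e+01, -1.76592672e+01,  6.30708318e-02,
        5.81004610e-02, -1.56104475e-04]), 'position': array([ 0.15751702, -0.60446744,  0.40375148]), 'tool_rot': array([ 9.91895694e-01,  1.27049949e-01,  4.92908218e-05, -1.11400232e-03]), 'ft_force': array([0.17720693, 0.19838113, 0.57910439]), 'moment': array([-0.00052399, -0.00843565,  0.01365285]), 'grip_width': 0.0871013134404538} 0.1822
side {'vertical_fov': 52.84394884419048, 'cx': 260.05577462684636, 'cy': 189.04691630128815, 'T': array([[-0.98530873,  0.11112961, -0.12968003,  0.36201229],
       [-0.17077739, -0.63518867,  0.75323996,  0.8652411 ],
       [ 0.00133597,  0.76432033,  0.64483537,  0.90827008],
       [ 0.        ,  0.        ,  0.        ,  1.        ]])}
top {'vertical_fov': 54.17212726761378, 'cx': 254.06023956808045, 'cy': 190.3080570334558, 'T': array([[-0.01545384,  0.99321209, -0.11528623,  0.42795052],
       [-0.9996972 , -0.01313981,  0.02080507, -0.02658895],
       [ 0.019149  ,  0.11557284,  0.99311441,  1.14831168],
       [ 0.        ,  0.        ,  0.        ,  1.        ]])}
```

View pics/top0.png

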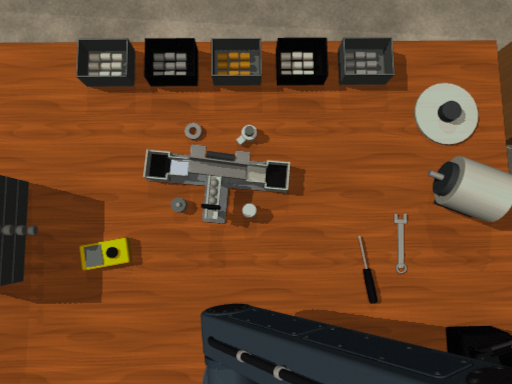

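View pics/side0.png

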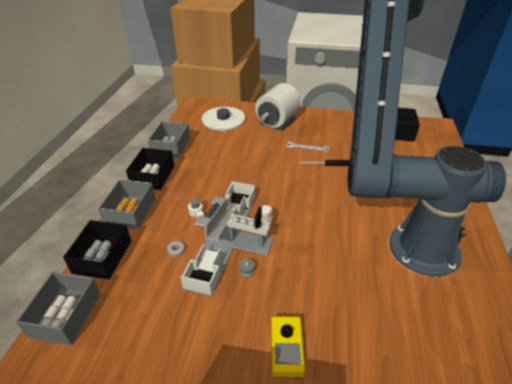

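The top view shows the feeder with its lane toward the robot (paddle at about (211,207)), the tray boxes at about (157,165) and (277,175), and the pads at about (198,152) and (243,157). I'll enlarge both views.

```bash
python3 - <<'E'
import cv2
a=cv2.imread("pics/top0.png")[115:235,130:310]; cv2.imwrite("pics/top0z.png",cv2.resize(a,None,fx=4.4,fy=4.4,interpolation=cv2.INTER_CUBIC))
a=cv2.imread("pics/side0.png")[175:300,160:300]; cv2.imwrite("pics/side0z.png",cv2.resize(a,None,fx=4.8,fy=4.8,interpolation=cv2.INTER_CUBIC))
E
```

```text
(no output)
```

View pics/top0z.png

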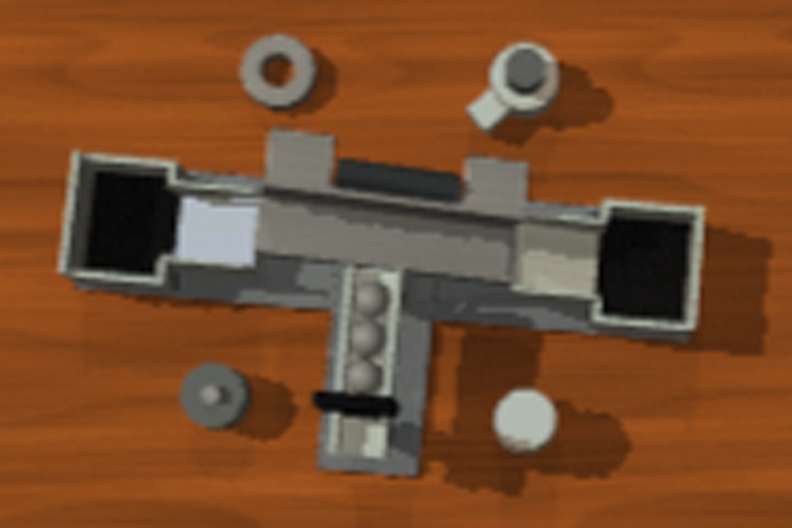

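View pics/side0z.png

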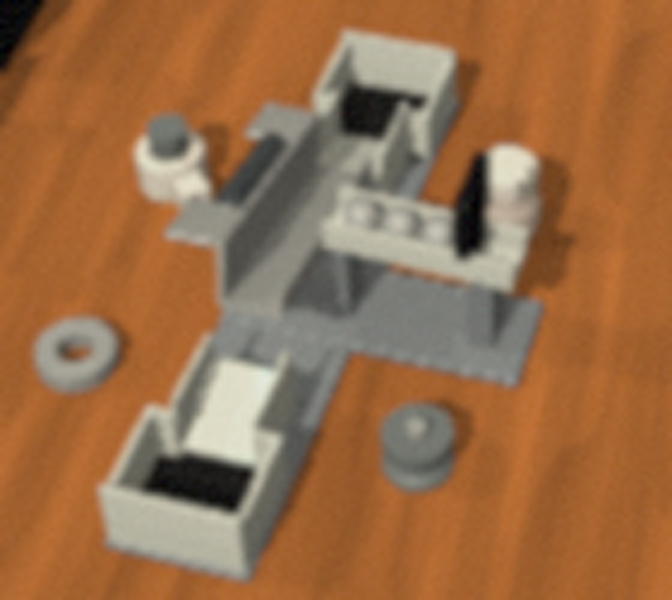

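The left end is up: the left pad looks larger from above and there is a gap under that end in the side view. So I press pad_left. Next I fit the feeder pose from features in both views.

```bash
cat > h.py <<'E'
import numpy as np,cv2
from rig import camera
def params(c):
    f=192/np.tan(np.radians(c["vertical_fov"]/2)); return f,c["cx"],c["cy"],np.array(c["T"])
def proj(P,par):
    f,cx,cy,T=par; p=(np.atleast_2d(P)-T[:3,3])@T[:3,:3]
    return np.c_[cx+f*p[:,0]/-p[:,2], cy-f*p[:,1]/-p[:,2]]
def ray(uv,par,z):
    f,cx,cy,T=par; d=T[:3,:3]@np.array([(uv[0]-cx)/f,-(uv[1]-cy)/f,-1.]); o=T[:3,3]
    return o+d*(z-o[2])/d[2]
def f2w(P,x):
    c,s=np.cos(x[2]),np.sin(x[2]); P=np.atleast_2d(P)
    return np.c_[x[0]+c*P[:,0]-s*P[:,1], x[1]+s*P[:,0]+c*P[:,1], P[:,2]]
E
cat > fit.py <<'E'
from h import *
from scipy.optimize import least_squares
pt=params(camera("top"));ps=params(camera("side"))
zt=lambda u,v:((u+.5)/4.4-.5+130,(v+.5)/4.4-.5+115)
zs=lambda u,v:((u+.5)/4.8-.5+160,(v+.5)/4.8-.5+175)
# name, feeder pt (z), cam, px
L=[("padL",(.037,.064,.114),0,zt(300,157)),("padR",(.037,-.064,.086),0,zt(496,184)),
("laneback",(-.145,0,.090),0,zt(357,456)),
("padL",(.037,.064,.114),1,zs(198,223)),
("TLa",(.043,.215,None),0,zt(72,150)),("TLb",(-.043,.215,None),0,zt(60,273)),
("TRa",(.043,-.215,None),0,zt(705,207)),("TRb",(-.043,-.215,None),0,zt(693,330)),
("TLa",(.043,.215,None),1,zs(103,488)),("TLb",(-.043,.215,None),1,zs(246,520)),
("TRa",(.043,-.215,None),1,zs(347,31)),("TRb",(-.043,-.215,None),1,zs(457,48)),
]
def res(x,o=False):
    r=[]
    for n,P,c,uv in L:
        P=[P[0],P[1],x[3] if P[2] is None else P[2]]
        r.append(proj(f2w(P,x),(pt,ps)[c])[0]-uv)
    return np.array(r) if o else np.ravel(r)
s=least_squares(res,[.5,.1,-.1,.045],loss="soft_l1")
print(s.x)
for l,r in zip(L,res(s.x,1)):print(l[0],l[2],r.round(1))
x=s.x
for n,uv,z in(("b1",zt(370,297),.090),("b2",zt(366,338),.089),("b3",zt(362,376),.087),("paddleTop",zt(355,403),.121)):
    w=ray(uv,pt,z);c,sn=np.cos(x[2]),np.sin(x[2]);d=w[:2]-x[:2];print(n,w.round(4),(c*d[0]+sn*d[1]).round(4),(-sn*d[0]+c*d[1]).round(4))
print("padL",f2w((.037,.064,.114),x),"paddle",f2w((-.12,0,.1),x))
np.save("x.npy",x)
E
python3 fit.py
```

```text
[ 0.61899358  0.05625601 -0.10147825  0.05417512]
padL 0 [-3.1  0.3]
padR 0 [-1.9  0.2]
laneback 0 [ 1.1 -0.5]
padL 1 [0.7 1.9]
TLa 0 [ 0.8 -0.2]
TLb 0 [0.  0.5]
TRa 0 [ 1.7 -0.3]
TRb 0 [2.2 0.4]
TLa 1 [-0.8  0.2]
TLb 1 [-0.8  0.7]
TRa 1 [-0.1 -0.7]
TRb 1 [ 0.4 -0. ]
b1 [0.5757 0.0655 0.09  ] -0.044 0.0048
b2 [0.5493 0.0682 0.089 ] -0.0706 0.0049
b3 [0.5249 0.071  0.087 ] -0.0951 0.0052
paddleTop [0.505  0.0723 0.121 ] -0.115 0.0044
padL [[0.6622867  0.11617851 0.114     ]] paddle [[0.49961092 0.06841251 0.1       ]]
```

The pads sit above the pivot, so tilt also shifts them about 10.7 mm toward the low side. That explains the lateral residual, so I refit with it.

```bash
sed -i 's/(.037,.064,.114),\([01]\)/(.037,.0517,.114),\1/; s/(.037,-.064,.086),0/(.037,-.0732,.086),0/; s/f2w((.037,.064,.114)/f2w((.037,.0517,.114)/' fit.py
sed -i 's/^]$/("lanefrontwalltop",(-.024,0,.095),0,zt(376,268)),]/' fit.py
sed -i 's/x\[3\] if P\[2\] is None/x[3] if P[2] is None/' fit.py
python3 fit.py
```

```text
[ 0.61883098  0.05904435 -0.09945298  0.05589728]
padL 0 [0.3 0.7]
padR 0 [0.3 0.5]
laneback 0 [ 0.2 -0.4]
padL 1 [ 2.1 -0.3]
TLa 0 [-0.4 -0.1]
TLb 0 [-1.1  0.6]
TRa 0 [ 0.8 -0.5]
TRb 0 [1.4 0.3]
TLa 1 [-1.   0.7]
TLb 1 [-0.9  1.2]
TRa 1 [-0.4 -0.6]
TRb 1 [0.2 0.1]
lanefrontwalltop 0 [-0.1 -0.4]
b1 [0.5757 0.0655 0.09  ] -0.0435 0.0021
b2 [0.5493 0.0682 0.089 ] -0.0701 0.0022
b3 [0.5249 0.071  0.087 ] -0.0946 0.0026
paddleTop [0.505  0.0723 0.121 ] -0.1146 0.0019
padL [[0.6607814  0.10681518 0.114     ]] paddle [[0.49942394 0.07095904 0.1       ]]
```

The fit is consistent to about 1 px: balls 25 mm apart and on y≈0. pad_left is at about (0.661, 0.107, 0.114). I'll move to hover above it with the fingers closed and the tool aligned with the feeder.

>>> {"fn": "servo_tool", "kwargs": {
  "steps": [0,0.05,-0.042,0,0.03,0,0.1,-0.084,0,0.06,0,0.15,-0.126,0,0.09,0,0.2,-0.168,0,0.12,0,0.25,-0.21,0,0.15,0,0.3,-0.252,0,0.18,0,0.35,-0.294,0,0.21,0,0.4,-0.336,0,0.24,0,0.45,-0.378,0,0.27,0,0.5,-0.42,0,0.3,0,0.55,-0.462,0,0.33,0,0.6,-0.504,0,0.354],
  "force": 10
}}

```text
time: 1.8
position: [0.5927, 0.0087, 0.4049]
tool_rot: [0.999, -0.05, 0.0, 0.0]
ft_force: [1.0, -1.3, -0.7]
grip_width: 0.0004
```

```bash
cat > st.py <<'E'
from rig import get_obs
from scipy.spatial.transform import Rotation as R
import numpy as np,sys
o=get_obs();r=R.from_quat(o["tool_rot"]);p=o["position"];tip=p+r.as_matrix()[:,2]*.1822
print("t",o["time"],"tcp",p.round(4),"tip",tip.round(4),"ft",o["ft_force"].round(2),"w",round(o["grip_width"],4),"q",o["q"].round(2))
print(r.as_matrix().round(4))
x=np.load("x.npy");c,s=np.cos(x[2]),np.sin(x[2]);d=tip[:2]-x[:2]
print("tip in feeder",(c*d[0]+s*d[1]).round(4),(-s*d[0]+c*d[1]).round(4))
if len(sys.argv)>3:
    t=np.array([float(v) for v in sys.argv[1:4]])
    from h import f2w
    w=f2w(t,x)[0]; print("target",w.round(4),"tool shift",(r.as_matrix().T@(w-tip)).round(4))
E
python3 st.py .037 .054 .15
```

```text
t 1.8 tcp [0.5927 0.0087 0.4049] tip [0.5928 0.0086 0.2227] ft [ 0.96 -1.34 -0.65] w 0.0004 q [-0.17  0.48  1.52 -0.    1.14  1.5 ]
[[ 9.95e-01 -9.96e-02  6.00e-04]
 [-9.96e-02 -9.95e-01 -4.00e-04]
 [ 6.00e-04  4.00e-04 -1.00e+00]]
tip in feeder -0.0209 -0.0528
target [0.661  0.1091 0.15  ] tool shift [ 0.0578 -0.1068  0.0727]
```

>>> {"fn": "servo_tool", "kwargs": {
  "steps": [0,0.029,-0.053,0.0,0,0,0.058,-0.107,0.02,0,0,0.058,-0.107,0.06,0,0,0.058,-0.107,0.073,0,0,0.058,-0.107,0.073,0,0,0.058,-0.107,0.073,0]
}}

```text
time: 2.55
position: [0.6605, 0.1066, 0.3334]
tool_rot: [0.999, -0.05, 0.001, -0.0]
ft_force: [-0.5, 0.1, 1.6]
grip_width: 0.0005
```

```bash
python3 st.py .037 .054 .092; python3 - <<'E'
from h import *
for n,(a,b,c,d,s) in {"side":(175,300,160,300,4.8),"top":(115,235,130,310,4.4)}.items():
    cv2.imwrite(f"pics/{n}1.png",cv2.resize(camera(n)["pixels"][a:b,c:d],None,fx=s,fy=s,interpolation=cv2.INTER_CUBIC))
E
```

```text
t 2.55 tcp [0.6605 0.1066 0.3334] tip [0.661  0.1066 0.1512] ft [-0.53  0.14  1.57] w 0.0005 q [-0.01  0.67  1.38 -0.    1.09  1.66]
[[ 9.949e-01 -1.004e-01  2.800e-03]
 [-1.004e-01 -9.950e-01 -0.000e+00]
 [ 2.800e-03 -3.000e-04 -1.000e+00]]
tip in feeder 0.0372 0.0515
target [0.661  0.1091 0.092 ] tool shift [-0.0004 -0.0025  0.0592]
```

View pics/side1.png

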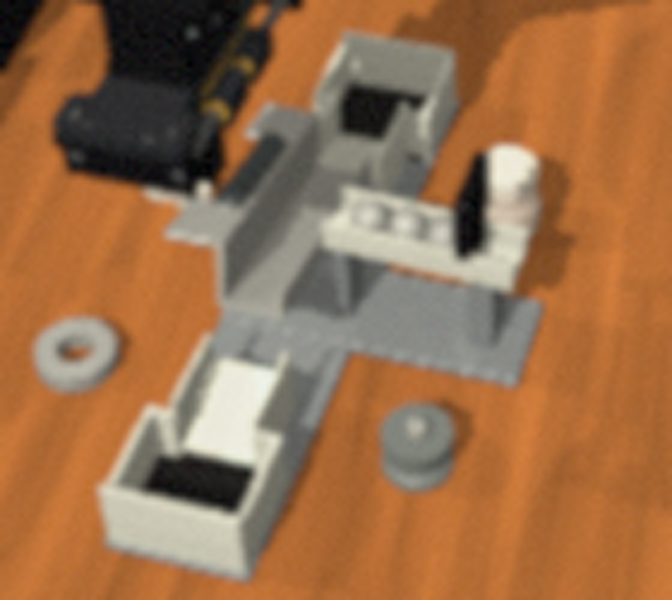

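View pics/top1.png

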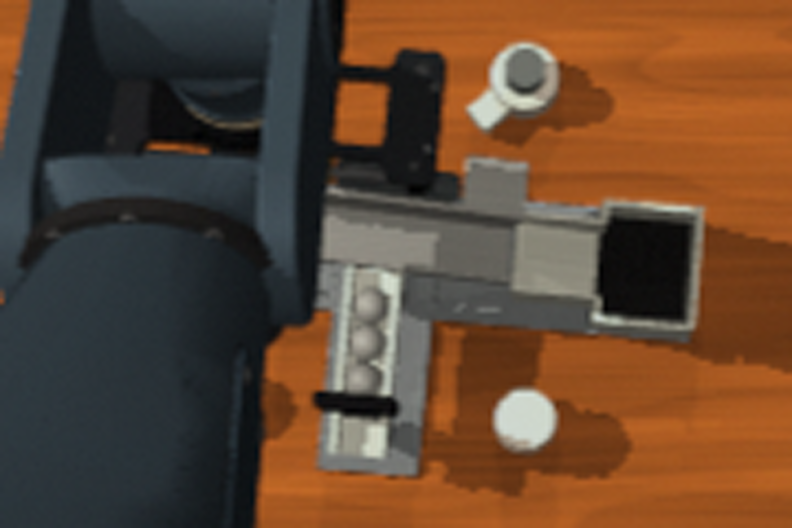

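The side view shows the closed tips just above the left pad, at about (185,190) in the zoom. The paddle and three balls are undisturbed. Pressing down now.

>>> {"fn": "servo_tool", "kwargs": {
  "steps": [0,0.001,-0.003,0.012,0,0,0.001,-0.004,0.024,0,0,0.001,-0.004,0.032,0,0,0.001,-0.004,0.038,0,0,0.001,-0.004,0.044,0,0,0.001,-0.004,0.05,0,0,0.001,-0.004,0.055,0,0,0.001,-0.004,0.06,0,0,0.001,-0.004,0.06,0,0,0.001,-0.004,0.06,0]
}}

```text
time: 3.9
position: [0.6616, 0.1147, 0.2739]
tool_rot: [0.999, -0.05, 0.001, -0.004]
ft_force: [-1.3, 10.4, 9.5]
grip_width: 0.0001
```

```bash
python3 st.py .037 .054 .092; python3 - <<'E'
from h import *
for n,(a,b,c,d,s) in {"side":(175,300,160,300,4.8)}.items():
    cv2.imwrite(f"pics/{n}2.png",cv2.resize(camera(n)["pixels"][a:b,c:d],None,fx=s,fy=s,interpolation=cv2.INTER_CUBIC))
E
```

```text
t 3.9 tcp [0.6616 0.1147 0.2739] tip [0.6622 0.116  0.0917] ft [-1.3  10.38  9.46] w 0.0001 q [0.   0.74 1.41 0.01 0.99 1.67]
[[ 0.995  -0.1003  0.0032]
 [-0.1003 -0.9949  0.0072]
 [ 0.0024 -0.0075 -1.    ]]
tip in feeder 0.0375 0.061
target [0.661  0.1091 0.092 ] tool shift [-0.0005  0.007  -0.0003]
```

View pics/side2.png

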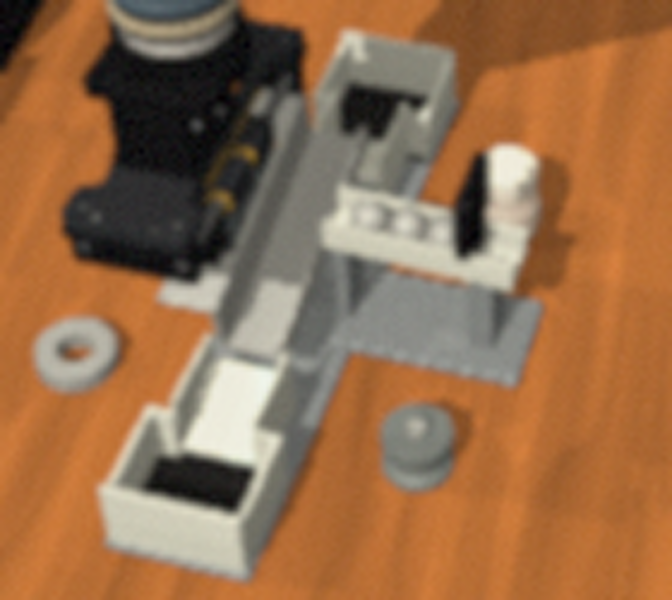

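The gate has tipped left, and its weight bar leans on the finger with about 10 N in +y. I'll ease off outward, then lift clear.

>>> {"fn": "servo_tool", "kwargs": {
  "steps": [0,0,-0.006,-0.001,0,0,0,-0.012,-0.003,0,0,0,-0.014,-0.01,0,0,0,-0.014,-0.03,0,0,0,-0.014,-0.06,0,0,0,-0.014,-0.1,0,0,0,-0.014,-0.12,0,0,0,-0.014,-0.12,0,0,0,-0.014,-0.12,0]
}}

```text
time: 5.08
position: [0.6624, 0.1251, 0.3913]
tool_rot: [0.999, -0.05, -0.001, 0.0]
ft_force: [0.0, 0.1, -0.2]
grip_width: -0.0
```

```bash
python3 st.py -.17 0 .2; python3 - <<'E'
from h import *
for n,(a,b,c,d,s) in {"side":(175,300,160,300,4.8)}.items():
    cv2.imwrite(f"pics/{n}3.png",cv2.resize(camera(n)["pixels"][a:b,c:d],None,fx=s,fy=s,interpolation=cv2.INTER_CUBIC))
E
```

```text
t 5.075 tcp [0.6624 0.1251 0.3913] tip [0.6622 0.125  0.2091] ft [ 0.02  0.11 -0.19] w -0.0 q [ 0.02  0.61  1.31 -0.    1.22  1.69]
[[ 9.951e-01 -9.930e-02 -1.200e-03]
 [-9.930e-02 -9.951e-01 -1.000e-04]
 [-1.200e-03  2.000e-04 -1.000e+00]]
tip in feeder 0.0366 0.07
target [0.4497 0.0759 0.2   ] tool shift [-0.2066  0.07    0.0094]
```

View pics/side3.png

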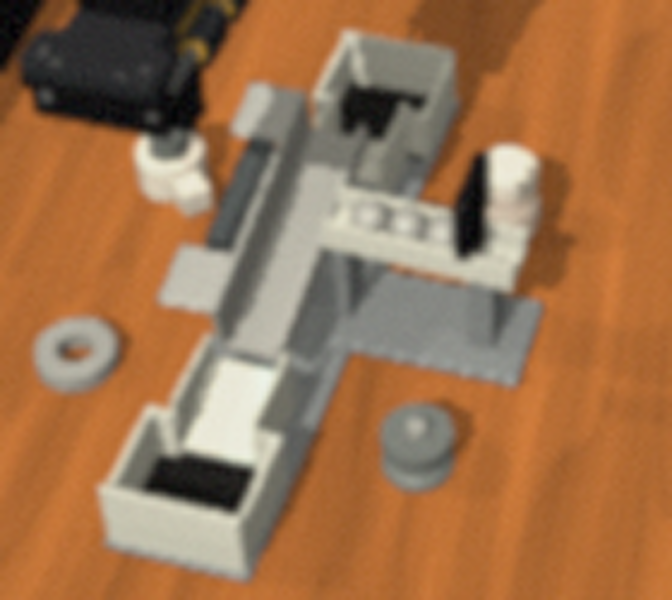

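The gate now rests with its left end down on the chute, and the three balls still wait in the lane. Next I move behind the paddle.

>>> {"fn": "servo_tool", "kwargs": {
  "steps": [0,-0.049,0.017,0,0,0,-0.098,0.034,0,0,0,-0.147,0.051,0,0,0,-0.196,0.069,0,0,0,-0.197,0.069,0,0,0,-0.197,0.069,0.03,0,0,-0.197,0.069,0.06,0,0,-0.197,0.069,0.085,0,0,-0.197,0.069,0.105,0,0,-0.197,0.069,0.105,0,0,-0.197,0.069,0.105,0]
}}

```text
time: 6.5
position: [0.4606, 0.0762, 0.2868]
tool_rot: [0.999, -0.05, 0.0, -0.0]
ft_force: [1.0, 0.5, -0.1]
grip_width: 0.0003
```

```bash
python3 st.py -.13 0.001 .105; python3 - <<'E'
from h import *
for n,(a,b,c,d,s) in {"side":(155,300,160,330,4.2)}.items():
    cv2.imwrite(f"pics/{n}4.png",cv2.resize(camera(n)["pixels"][a:b,c:d],None,fx=s,fy=s,interpolation=cv2.INTER_CUBIC))
E
```

```text
t 6.5 tcp [0.4606 0.0762 0.2868] tip [0.4607 0.0762 0.1046] ft [ 1.03  0.54 -0.07] w 0.0003 q [-0.08  0.52  1.93  0.    0.69  1.59]
[[ 9.951e-01 -9.910e-02  6.000e-04]
 [-9.910e-02 -9.951e-01 -0.000e+00]
 [ 6.000e-04 -0.000e+00 -1.000e+00]]
tip in feeder -0.159 0.0013
target [0.4896 0.0729 0.105 ] tool shift [ 0.029   0.0003 -0.0004]
```

View pics/side4.png

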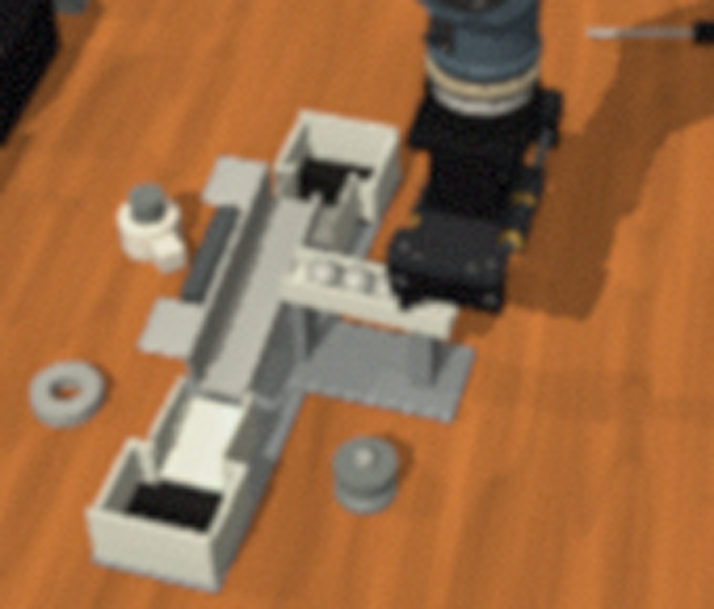

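The tips are behind the paddle above the lane. Now pushing slowly, following the 2.5° rise.

>>> {"fn": "servo_tool", "kwargs": {
  "steps": [0,0.01,0,0,0,0,0.02,0,0,0,0,0.025,0,0,0,0,0.03,0,0,0,0,0.035,0,0,0,0,0.04,0,-0.001,0,0,0.045,0,-0.001,0,0,0.05,0,-0.001,0,0,0.055,0,-0.001,0,0,0.06,0,-0.001,0]
}}

```text
time: 7.8
position: [0.5202, 0.0702, 0.288]
tool_rot: [0.999, -0.05, 0.0, 0.0]
ft_force: [-2.4, -1.1, 1.8]
grip_width: 0.0005
```

```bash
python3 st.py; python3 - <<'E'
from h import *
for n,(a,b,c,d,s) in {"side":(155,300,160,330,4.2)}.items():
    cv2.imwrite(f"pics/{n}5.png",cv2.resize(camera(n)["pixels"][a:b,c:d],None,fx=s,fy=s,interpolation=cv2.INTER_CUBIC))
E
```

```text
t 7.8 tcp [0.5202 0.0702 0.288 ] tip [0.5203 0.0701 0.1058] ft [-2.4  -1.1   1.79] w 0.0005 q [-0.08  0.57  1.79 -0.    0.78  1.59]
[[ 9.951e-01 -9.900e-02  8.000e-04]
 [-9.900e-02 -9.951e-01 -1.000e-04]
 [ 8.000e-04  0.000e+00 -1.000e+00]]
tip in feeder -0.0991 0.0013
```

View pics/side5.png

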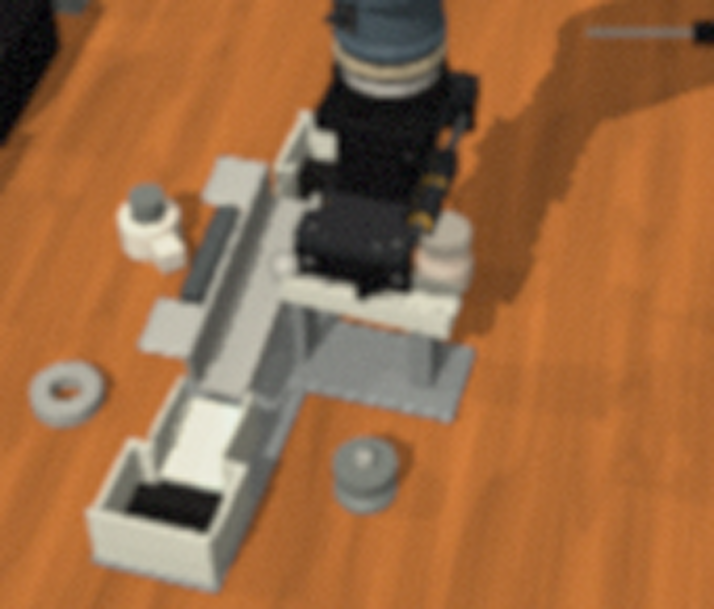

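The first ball is at the lane's end, at about (285,265), and the push force is about 2.4 N as expected. Continuing.

>>> {"fn": "servo_tool", "kwargs": {
  "steps": [0,0.005,0,0,0,0,0.01,0,0,0,0,0.015,0,0,0,0,0.02,0,-0.001,0,0,0.025,0,-0.001,0,0,0.03,0,-0.001,0,0,0.035,0,-0.001,0,0,0.04,0,-0.002,0,0,0.043,0,-0.002,0]
}}

```text
time: 8.98
position: [0.5628, 0.0659, 0.2897]
tool_rot: [0.999, -0.05, 0.0, -0.0]
ft_force: [-3.0, 0.2, 0.3]
grip_width: 0.0004
```

```bash
python3 st.py; python3 - <<'E'
from h import *
for n,(a,b,c,d,s) in {"side":(155,300,160,330,4.2)}.items():
    cv2.imwrite(f"pics/{n}6.png",cv2.resize(camera(n)["pixels"][a:b,c:d],None,fx=s,fy=s,interpolation=cv2.INTER_CUBIC))
E
```

```text
t 8.975 tcp [0.5628 0.0659 0.2897] tip [0.5628 0.0659 0.1075] ft [-2.95  0.19  0.31] w 0.0004 q [-0.08  0.61  1.68  0.    0.85  1.59]
[[ 0.9951 -0.0991  0.    ]
 [-0.0991 -0.9951  0.    ]
 [ 0.     -0.     -1.    ]]
tip in feeder -0.0565 0.0013
```

View pics/side6.png

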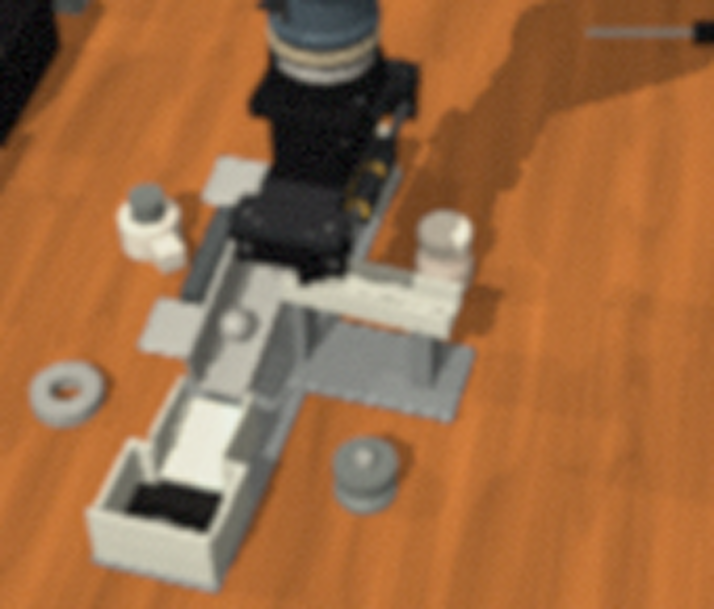

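A ball is rolling down the trough to the left, at about (237,322). I'll keep pushing toward the stop.

>>> {"fn": "servo_tool", "kwargs": {
  "steps": [0,0.003,0,0,0,0,0.006,0,0,0,0,0.008,0,0,0,0,0.01,0,0,0,0,0.01,0,0,0]
}}

```text
time: 9.65
position: [0.5723, 0.065, 0.2898]
tool_rot: [0.999, -0.05, -0.0, 0.0]
ft_force: [-3.1, -0.3, 1.8]
grip_width: 0.0002
```

>>> {"fn": "servo_tool", "kwargs": {
  "steps": [0,0.002,0,0,0,0,0.004,0,0,0,0,0.005,0,0,0,0,0.005,0,0,0]
}}

```text
time: 10.15
position: [0.5741, 0.0649, 0.2895]
tool_rot: [0.999, -0.049, -0.006, -0.0]
ft_force: [-11.4, 0.6, 8.5]
grip_width: 0.0005
```

The force jumped to 11 N with tip x≈-0.045, as expected for the stop. Now backing off and checking.

>>> {"fn": "servo_tool", "kwargs": {
  "steps": [0,-0.01,0,0,0,0,-0.03,0,0,0,0,-0.06,0,0,0,0,-0.1,0,-0.03,0,0,-0.1,0,-0.08,0,0,-0.13,0.05,-0.12,0,0,-0.15,0.1,-0.14,0,0,-0.15,0.15,-0.14,0,0,-0.15,0.2,-0.14,0,0,-0.15,0.25,-0.14,0,0,-0.15,0.25,-0.14,0,0,-0.15,0.25,-0.14,0]
}}

```text
time: 11.65
position: [0.4034, -0.1694, 0.4297]
tool_rot: [0.999, -0.05, 0.0, -0.0]
ft_force: [-0.4, -0.2, 0.1]
grip_width: 0.0004
```

```bash
python3 st.py; python3 - <<'E'
from h import *
for n,(a,b,c,d,s) in {"side":(175,300,160,300,4.8),"top":(115,235,130,310,4.4)}.items():
    cv2.imwrite(f"pics/{n}7.png",cv2.resize(camera(n)["pixels"][a:b,c:d],None,fx=s,fy=s,interpolation=cv2.INTER_CUBIC))
E
```

```text
t 11.65 tcp [ 0.4034 -0.1694  0.4297] tip [ 0.4035 -0.1694  0.2475] ft [-0.4  -0.24  0.12] w 0.0004 q [-0.65  0.24  1.85  0.    1.05  1.02]
[[ 9.95e-01 -9.99e-02  8.00e-04]
 [-9.99e-02 -9.95e-01  1.00e-04]
 [ 8.00e-04 -2.00e-04 -1.00e+00]]
tip in feeder -0.1916 -0.2486
```

View pics/side7.png

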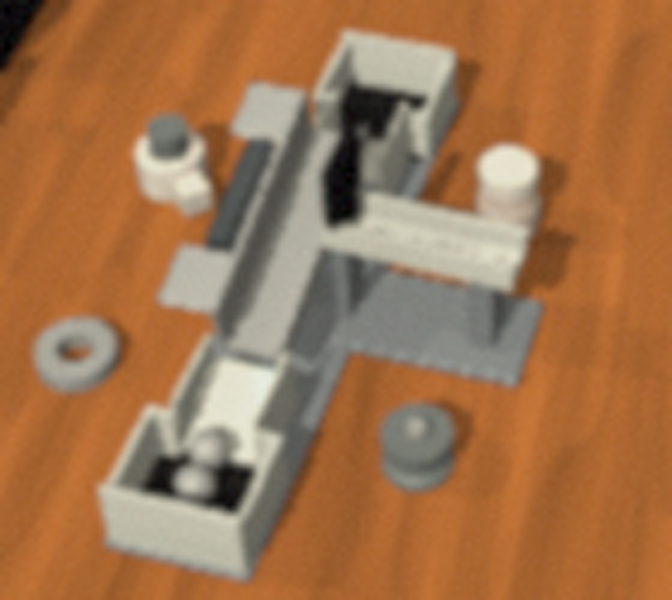

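View pics/top7.png

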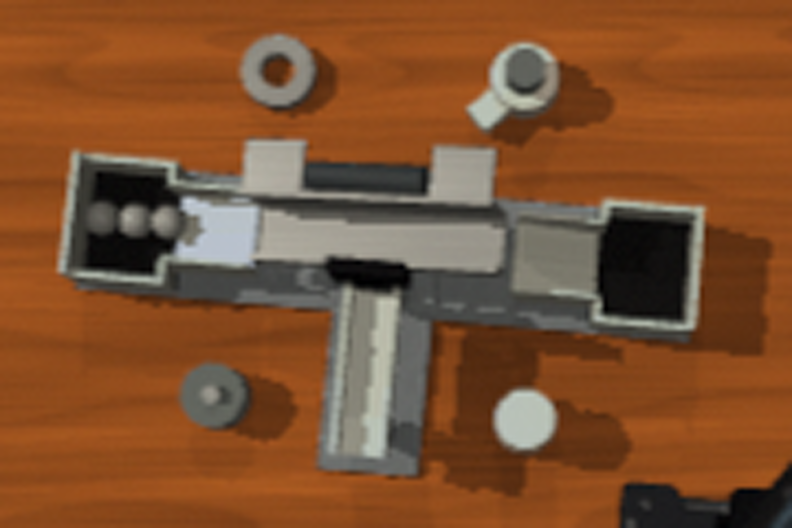

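All three balls are in or at the left tray and the paddle is fully forward. The third ball, at about (165,222), sits near the chute's end, so I'll let it settle and measure it.

>>> {"fn": "servo_tool", "kwargs": {
  "steps": [0,0,0,0,0,0,0,0,0,0,0,0,0,0,0,0,0,0,0,0,0,0,0,0,0,0,0,0,0,0,0,0,0,0,0,0,0,0,0,0]
}}

```text
time: 12.75
position: [0.4033, -0.1695, 0.4297]
tool_rot: [0.999, -0.05, -0.0, -0.0]
ft_force: [0.3, -0.4, 0.6]
grip_width: 0.0008
```

```bash
python3 - <<'E'
from h import *
x=np.load("x.npy")
out=[]
for n,(a,b,c,d,s) in {"side":(230,300,175,245,5.5),"top":(140,190,135,215,5)}.items():
    out.append(cv2.resize(camera(n)["pixels"][a:b,c:d],None,fx=s,fy=s,interpolation=cv2.INTER_CUBIC))
h=max(o.shape[0] for o in out)
cv2.imwrite("pics/c8.png",np.hstack([cv2.copyMakeBorder(o,0,h-o.shape[0],0,0,cv2.BORDER_CONSTANT) for o in out]))
# predicted px for ball candidates in full & zoomed coordinates
pt=params(camera("top"));ps=params(camera("side"))
for y in (.1975,.1735,.150,.145,.14,.13):
  for z in (.02,.035,.05):
    P=f2w((.0,y,z),x); a=proj(P,pt)[0];b=proj(P,ps)[0]
    print(y,z,"top zoom",((a-[135,140]+.5)*5-.5+385).round(0)-[0,385],"side zoom",((b-[175,230]+.5)*5.5-.5).round(0))
E
```

```text
0.1975 0.02 top zoom [476. 130.] side zoom [133. 296.]
0.1975 0.035 top zoom [470. 125.] side zoom [130. 278.]
0.1975 0.05 top zoom [464. 121.] side zoom [127. 259.]
0.1735 0.02 top zoom [516. 133.] side zoom [151. 259.]
0.1735 0.035 top zoom [510. 129.] side zoom [148. 240.]
0.1735 0.05 top zoom [504. 124.] side zoom [145. 222.]
0.15 0.02 top zoom [555. 137.] side zoom [168. 223.]
0.15 0.035 top zoom [549. 132.] side zoom [165. 205.]
0.15 0.05 top zoom [544. 128.] side zoom [163. 186.]
0.145 0.02 top zoom [563. 137.] side zoom [172. 216.]
0.145 0.035 top zoom [558. 133.] side zoom [169. 197.]
0.145 0.05 top zoom [553. 128.] side zoom [166. 179.]
0.14 0.02 top zoom [571. 138.] side zoom [175. 208.]
0.14 0.035 top zoom [566. 134.] side zoom [173. 190.]
0.14 0.05 top zoom [561. 129.] side zoom [170. 171.]
0.13 0.02 top zoom [587. 140.] side zoom [182. 194.]
0.13 0.035 top zoom [583. 135.] side zoom [180. 175.]
0.13 0.05 top zoom [578. 131.] side zoom [177. 156.]
```

View pics/c8.png

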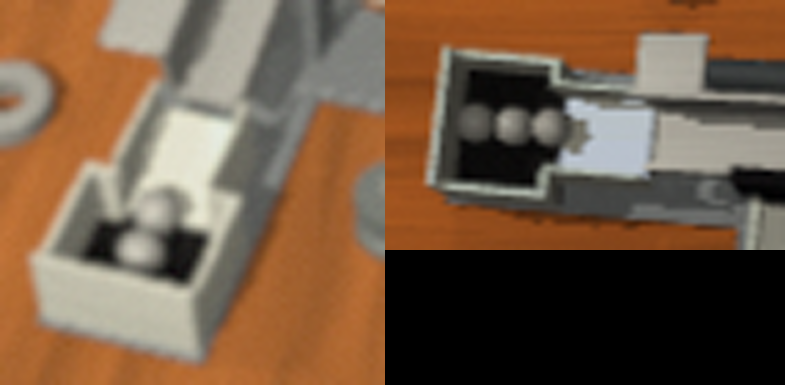

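The balls are stationary at y ≈ 0.198, 0.174 and 0.150, with the last at z ≈ 0.033, all inside the limits. Last, a numeric check of the gate tilt and pusher travel.

```bash
python3 - <<'E'
from h import *
x=np.load("x.npy");pt=params(camera("top"))
zt=lambda u,v:((u+.5)/4.4-.5+130,(v+.5)/4.4-.5+115)
for n,uv,z in(("padL exp .037,.073",zt(275,165),.086),("padR exp .037,-.052",zt(464,175),.114),("paddle, was -.1146",zt(369,272),.125)):
    d=ray(uv,pt,z)[:2]-x[:2];c,s=np.cos(x[2]),np.sin(x[2]);print(n,(c*d[0]+s*d[1]).round(4),(-s*d[0]+c*d[1]).round(4))
E
```

```text
padL exp .037,.073 0.0383 0.0726
padR exp .037,-.052 0.0366 -0.0523
paddle, was -.1146 -0.0324 0.0008
```

```bash
python3 -c "
from rig import hand_in; print(hand_in())"
```

```text
the job is handed in; nothing more can be done
None
```

The job is handed in: all three balls are in the left tray, the gate is tipped to its other stop, and the paddle is fully forward. The hand-in gives no verdict, so this rests on my own checks below.

I pressed the raised left pad with closed fingertips until the gate tipped. While tipping, the gate's weight bar leaned on the finger with about 10 N sideways, so I eased outward before lifting. I then pushed the paddle forward until the force jumped from about 3 N to 11 N at the stop, and withdrew the arm clear of everything.

Last checks from the camera images:
- **Gate:** both pads are within about 2 mm of where the other stop should put them. The gate tipped while all three balls still waited in the lane.
- **Pusher:** the paddle moved about 82 mm from where it started, and it was felt against its stop.
- **Balls:** they lie still in a row at feeder y ≈ 0.198, 0.174 and 0.150 m. The third rests slightly higher at the chute's lip, at a height of about 0.033 m. It has the smallest margin, about 10 mm inside the y limit.
- **Other things on the bench:** the roller, jar, bearing and pump look unmoved. I did not re-check the screwdriver, spanner and meter at the end, but the arm did not go low near them.

No check failed. An early disagreement of about 3 px in the pad positions came from the pads shifting sideways as the gate tilts; allowing for that brought nearly all points to within about 1.5 px, the worst being pad_left in the side view at 2 px.

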